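Press six filter vials home and release the press

ROBOT

A 6-joint arm with a two-finger parallel gripper is mounted at the origin on the work surface. World frame = base frame: x ahead of the robot, y to its left, z up, the work surface at z = 0. Lengths are in m, angles in rad, forces in N, time in s.
With the tool pointing down it reaches from about 0.325 to 0.775 m from the base axis. Payload 5.5 kg.
Tool frame: the origin (TCP) lies between the finger pads; the fingertips stand 8 mm ahead of it and the grasp point (between the pads) lies 11 mm behind it (tcp_to_tips is the distance from the TCP to the fingertips, in m); z points along the fingers, y is the direction in which the jaws open and shut (so a half turn about z gives the same grasp; the last joint's range is limited). The gripper opens to 88 mm and grips with 3 to 60 N. Pads are 20 mm wide; open, the fingers measure 115 mm over their backs; the gripper's body (75 mm by 178 mm) begins 61 mm behind the grasp point.
Start: joints at [-1.158, 0.091, 1.231, -0, 1.82, -0.057], TCP at [0.272, -0.535, 0.231] pointing down, gripper open.
Joint ranges: [-2.87, 2.87], [-0.86, 2.18], [0.17, 2.46], [-1.51, 4.65], [0.06, 2.69], [-2.65, 2.65]. Speed limits (rad/s): [2.57, 2.57, 3.01, 3.14, 3.14, 3.14].

INTERFACE

Orientations are given as a unit quaternion [w, x, y, z].
In Python, from bench import * gives the robot as it stands. Calls block until the motion is done:
- move_to(position, orientation): joint-space move of the TCP to a pose.
- move_l(position, speed=0.15, orientation=None): straight line of the TCP; orientation=None keeps the orientation; speed is the mean speed in m/s.
- movej(angles): joint-space move.
- gripper_open() and close(): open the fingers fully, or close them until they stop; the grip force is fixed at half the most.
- hold(seconds).
- inverse_kinematics(position, orientation): joint angles nearest the present ones, or None.
- state(): the state.
- get_image(name): name is "side" or "top" or "wrist"; returns a dict with "frame" (400x640x3 uint8, blue, green, red), "depth" (400x640 float32, m along the optical axis (not along the pixel's ray), 0 where there is no reading), "camera_matrix" (3x3 intrinsics, pixels), "view" (4x4, takes a point from world to camera coordinates). Camera axes: x right, y up, looking along -z (the intrinsics and any distortion apply to the point x, -y, -z); pixel columns grow to the right and rows downward; lengths in m; the calibration is good to about 2 mm. A picture is of the moment at which its call begins.
A pose or a line that the arm cannot do raises IKError and nothing moves.
- job_done(): hands the job in, once; it reports no verdict.
The state is a dict: "time": time; "joint_pos": joint angles; "dq": joint speeds; "joint_torque": joint torques, N m; "ee_pos": TCP position; "ee_rot": TCP orientation; "ft_force": force on the tool from outside, world axes, zero at the start; "moment": the same for the moment, N m; "finger_gap": finger opening in m.
Only numpy, scipy, OpenCV 4.12 (cv2) and the standard library are available. Lean on these libraries where they do the work, as an engineer would, in place of code of your own. Each camera call takes 0.05 s, during which the arm holds its last target. There are 200 camera calls.

TASK

Set the foot of the hand tamper flat on the plate of the vial press and press squarely down, firmly but without ramming it (the vials stand 35 N), past the catch of the hooks until the plate bottoms out level and all six vial plungers are home; then lift the tamper off, leaving the plate caught down by the hooks. Stand the tamper back upright near the middle of its mat, and push the release slide's thumb tab all the way in and let it spring back, so that the plate comes up and leaves the plungers down. Leave the other things on the bench where they are.

Things in the scene. Friction and masses are not known exactly. Their poses are not given: they have to be found in the camera images.
- press: Fixed press for six filter vials. Origin: on the bench under the centre of its sprung plate; z up, y along the plate, x across. Grey base 18 mm high, x +/-65, y -86 to +72 mm. Four guide posts at x +/-34, y +/-56 mm with 13 mm wide nuts, 106 mm high, pass through the plate. A sprung slide with a hook at each x side (to x +/-57, 88 mm high) runs round the base, its thumb tab outside the -y end.
- plate_top (a point): Centre of the top face of the press's aluminium plate, 84 (x) x 134 (y) x 8 mm, top 92 mm above the bench when up. It moves straight down and can rock by a few degrees on its springs. A pin on each x side pushes its hook aside on the way down; once both are 13.8 mm down the hooks catch them and hold the plate there when let go, until the release slide is pushed. Caught is not yet bottomed out.
- plate (a joint): Depth of the plate's centre: 0 up, 0.0138 m held by the hooks. It bottoms out on two stiff rubber buffers (16 N/mm) of the vial rack, 0.016 to 0.030 m down: the rack's height is set by a screw, differently each time. To press: 2 N of springs at first to 8 N at the bottom, 4 N for the six plungers, about 3 N for the hooks from 1 to 13 mm: 8 to 14 N in all. At the buffers it climbs steeply.
- release (a joint): Release slide: 0 at rest (hooks in), 0.012 m at its end (hooks clear from about 0.004 m). Its spring pushes back with 1.5 N at rest to 3.3 N at the end; while the hooks hold the plate, add up to 5 N of friction. Let go, it springs back by itself.
- release_tab (a point): Middle of the outer face of the release slide's black thumb tab, 45 mm above the bench (tab 44 wide, 6 thick, its top 58 mm above the bench, its foot 18 mm). The outer face looks to the press's -y; push it to the press's +y.
- tamper: Loose hand tamper, 0.3 to 0.6 kg. Flat steel foot 46 (x) x 80 (y) x 12 mm; on a short 16 mm thick neck, a black flat-sided grip 18 (x) x 42 (y) mm from 34 to 98 mm above the foot's underside. Origin: centre of the foot's underside; z up along the grip. Starts upright on its mat. On the press its foot goes between the posts with its y along the press's y.
- mat: Thin dark rubber mat, 150 x 150 x 4 mm, fixed on the bench; origin at the centre of its underside. The tamper's place.
- plunger1 (a joint): How far the white plunger of the vial at x -12, y -24 mm (press frame) is pushed into its vial: 0 to 0.002 m at the start, 0.016 m home, which is where the bottomed-out plate leaves it. It stays where it is left.
- plunger2 (a joint): How far the white plunger of the vial at x -12, y 0 mm (press frame) is pushed into its vial: 0 to 0.002 m at the start, 0.016 m home, which is where the bottomed-out plate leaves it. It stays where it is left.
- plunger3 (a joint): How far the white plunger of the vial at x -12, y 24 mm (press frame) is pushed into its vial: 0 to 0.002 m at the start, 0.016 m home, which is where the bottomed-out plate leaves it. It stays where it is left.
- plunger4 (a joint): How far the white plunger of the vial at x 12, y -24 mm (press frame) is pushed into its vial: 0 to 0.002 m at the start, 0.016 m home, which is where the bottomed-out plate leaves it. It stays where it is left.
- plunger5 (a joint): How far the white plunger of the vial at x 12, y 0 mm (press frame) is pushed into its vial: 0 to 0.002 m at the start, 0.016 m home, which is where the bottomed-out plate leaves it. It stays where it is left.
- plunger6 (a joint): How far the white plunger of the vial at x 12, y 24 mm (press frame) is pushed into its vial: 0 to 0.002 m at the start, 0.016 m home, which is where the bottomed-out plate leaves it. It stays where it is left.
- tube_rack: Loose, not part of the job: rack of six capped 50 mL tubes, 82 x 122 mm and 116 mm high. Origin at the centre of its underside.
- beaker: Loose, not part of the job: foil-covered glass beaker, 88 mm across, 116 mm high. Origin at the centre of its underside.
- pipette: Loose, not part of the job: hand pipette lying on its side, 260 mm long, about 28 mm high. Origin at the centre of its underside.
- tube_cap: Loose, not part of the job: tube screw cap lying mouth up, 35 mm across, 14 mm high. Origin at the centre of its underside.
- slide_box: Loose, not part of the job: low open box of glass slides, 60 x 85 mm, 33 mm high. Origin at the centre of its underside.
- spray_bottle: Loose, not part of the job: upright bottle, 68 mm across, 190 mm high. Origin at the centre of its underside.
- dishes: Loose, not part of the job: stack of four Petri dishes, 90 mm across, 57 mm high. Origin at the centre of its underside.

How it is judged:
By the outcome, as a careful person would: the job done as asked, in the order asked, and still so for the second after the job is handed in, with the robot touching nothing.
It also fails if it takes over 67 s, if anything falls off the work surface, if the arm or the gripper's body presses on something with over 40 N, if the wrist force passes 120 N, or if a joint passes its speed limit or range.

## Working session

There is one attempt and no reset: what is moved stays moved. The work goes in short steps, each a Python script; the robot and the scene stay as the last script left them, time stands still between calls to the robot, and variables do not carry over. Pictures are saved under pics/ and viewed, on a budget of 10 in all, crops included, one or two more only if the job needs it, and the job is handed in when it is done.

```bash
ls; mkdir -p pics; cat > h.py <<'E'
from bench import *
import numpy as np, cv2
def cloud(im):
    d=im["depth"];K=im["camera_matrix"];v,u=np.indices(d.shape)
    p=np.stack([(u-K[0,2])/K[0,0]*d,-(v-K[1,2])/K[1,1]*d,-d,np.ones_like(d)],-1)
    w=p@np.linalg.inv(im["view"]).T
    w[d==0]=np.nan
    return w[...,:3]
E
python3 - <<'E'
from h import *
for n in ["top","side"]:
    im=get_image(n);cv2.imwrite(f"pics/{n}0.png",im["frame"]);np.savez(f"{n}0.npz",**{k:im[k] for k in im})
    print(n,im["camera_matrix"].tolist(),np.round(im["view"],3).tolist(),list(im))
print(state())
E
```

```text
pics
top [[503.5802025346905, 0.0, 318.0640909355329], [0.0, 503.5802025346905, 196.65559328290638], [0.0, 0.0, 1.0]] [[0.058, -0.998, 0.003, -0.048], [0.976, 0.057, 0.209, -0.556], [-0.209, -0.009, 0.978, -1.828], [0.0, 0.0, 0.0, 1.0]] ['frame', 'depth', 'camera_matrix', 'view']
side [[409.09491214544664, 0.0, 315.1388742074397], [0.0, 409.09491214544664, 197.36890715012015], [0.0, 0.0, 1.0]] [[-0.832, -0.554, -0.02, 0.475], [0.365, -0.574, 0.733, -0.282], [-0.418, 0.603, 0.68, -1.184], [0.0, 0.0, 0.0, 1.0]] ['frame', 'depth', 'camera_matrix', 'view']
{'time': 0.1, 'joint_pos': array([-1.15768253e+00,  9.18058265e-02,  1.23175841e+00, -2.20024221e-05,
        1.81981564e+00, -5.67053891e-02]), 'dq': array([ 7.17946999e-05,  9.56612508e-05, -4.28525724e-03,  1.73163262e-03,
       -6.52664914e-04,  7.94583988e-04]), 'joint_torque': array([ 3.05217465e-03, -4.47859061e+01, -4.07568347e+01,  7.02069397e-02,
        2.84539053e-02, -1.31602728e-04]), 'ee_pos': array([ 0.27152126, -0.53476112,  0.22961061]), 'ee_rot': array([-8.77567834e-04,  9.72535628e-01,  2.32752342e-01, -1.68898913e-04]), 'ft_force': array([-0.18854042,  0.56260078,  0.32335735]), 'moment': array([-0.02005175,  0.02197402,  0.04427804]), 'finger_gap': 0.08790036050375222}
```

View pics/top0.png

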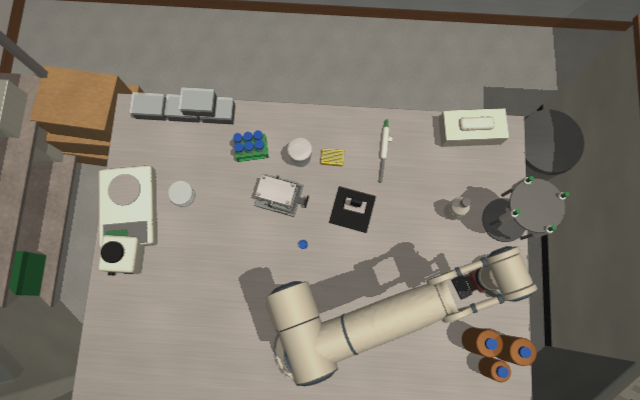

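View pics/side0.png

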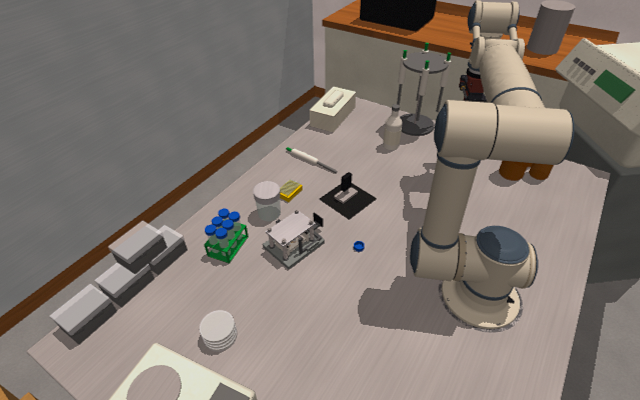

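Top view: press plate is near pixel (277,191) with its tab at (305,200). The tamper is near (354,203) on its mat at (353,209). The beaker and slide box are behind, and a loose cap lies at (303,244).

```bash
cat > a.py <<'E'
from h import *
for n in ["top","side"]:
    im=dict(np.load(f"{n}0.npz"));w=cloud(im)
    def at(u,v):return np.round(w[v,u],3)
    if n=="top":
        P0=w[191,277]; print("plate",at(277,191),"tab",at(305,200),"mat",at(353,220),"tampertop",at(355,202),"beaker",at(300,150),"box",at(332,157),'cap',at(303,244))
    d=np.linalg.norm(w[...,:2]-P0[:2],axis=-1)
    def rect(m):
        q=w[m][:,:2].astype(np.float32); r=cv2.minAreaRect(q); print(n,len(q),np.round(r[0],4),np.round(r[1],4),round(r[2],2), q.mean(0).round(4), w[m][:,2].mean().round(4))
    rect((d<.12)&(abs(w[...,2]-.092)<.008))
    rect((d<.15)&(abs(w[...,2]-.018)<.005))
    g=im["frame"].max(-1)
    M0=at(353,220) if n=="top" else M
    M=M0
    dm=np.linalg.norm(w[...,:2]-M[:2],axis=-1)
    rect((dm<.15)&(w[...,2]<.012)&(g<45))
    rect((dm<.15)&(w[...,2]>.07))
    rect((dm<.15)&(w[...,2]>.012)&(w[...,2]<.025))
E
python3 a.py
```

```text
plate [0.563 0.137 0.095] tab [0.547 0.034 0.037] mat [ 0.486 -0.153  0.007] tampertop [ 0.537 -0.152  0.098] beaker [0.719 0.062 0.114] box [ 0.721 -0.059  0.039] cap [ 0.384  0.032 -0.003]
top 732 [0.5684 0.1413] [0.1354 0.1144] 75.78 [0.5674 0.1429] 0.0927
top 335 [0.562  0.1287] [0.2595 0.2763] 59.98 [0.5451 0.1246] 0.0186
top 970 [ 0.5283 -0.1471] [0.1426 0.1437] 77.81 [ 0.5235 -0.1441] 0.0044
top 72 [ 0.5421 -0.1573] [0.0414 0.0218] 84.52 [ 0.5406 -0.1571] 0.0967
top 272 [ 0.4923 -0.1499] [0.2755 0.2631] 57.34 [ 0.5191 -0.1493] 0.0162
side 912 [0.5651 0.1446] [0.135  0.1163] 76.78 [0.5626 0.1481] 0.0915
side 582 [0.6002 0.1139] [0.1932 0.2162] 78.22 [0.5511 0.1659] 0.018
side 781 [ 0.5267 -0.1452] [0.1483 0.1504] 77.64 [ 0.5164 -0.1331] 0.0035
side 103 [ 0.5387 -0.1531] [0.0412 0.0199] 81.4 [ 0.5368 -0.1501] 0.0901
side 151 [ 0.5401 -0.1531] [0.0828 0.0486] 78.24 [ 0.5365 -0.1492] 0.016
```

```bash
cat >> h.py <<'E'
def quat(deg): # tool down, heading theta
    t=np.radians(deg)/2; return [0,np.cos(t),np.sin(t),0]
def rect(w,m,n=""):
    q=w[m][:,:2].astype(np.float32); r=cv2.minAreaRect(q); print(n,len(q),np.round(r[0],4),np.round(r[1],4),round(r[2],2), q.mean(0).round(4), w[m][:,2].mean().round(4))
def save(n,f):
    im=get_image(n);cv2.imwrite(f"pics/{f}.png",im["frame"]);np.savez(f"{f}.npz",**im);return im
E
python3 - <<'E'
from h import *
move_to([.54,-.154,.30],quat(77))
s=state();print(s["time"],s["joint_pos"].round(2),s["ft_force"])
im=save("wrist","w1");w=cloud(im);print(np.round(np.linalg.inv(im["view"])[:3,3],3))
d=np.linalg.norm(w[...,:2]-[.54,-.154],axis=-1)
rect(w,(d<.06)&(abs(w[...,2]-.1)<.008),"grip");rect(w,(d<.07)&(w[...,2]>.012)&(w[...,2]<.022),"foot")
E
```

```text
1.8167 [-0.34  0.01  1.19 -0.    1.94 -0.11] [ 0.36836984 -0.33881072  0.2380148 ]
[ 0.556 -0.087  0.454]
grip 582 [ 0.5411 -0.1582] [0.0422 0.0179] 78.07 [ 0.5415 -0.1569] 0.1014
foot 1287 [ 0.5411 -0.1581] [0.0801 0.0459] 79.05 [ 0.5427 -0.151 ] 0.016
```

View pics/w1.png

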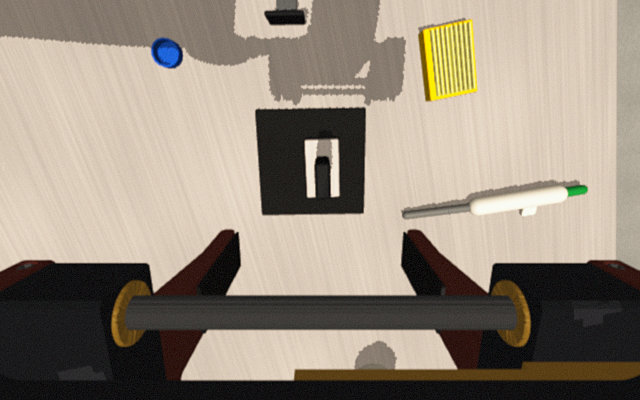

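Wrist view: the tamper stands upright on the mat, grip at about (322,178), a little off the mat's centre. It measures 42x18 mm (grip) and 80x46 mm (foot), as it should. Next I grasp it, then look at the press on the way.

```bash
python3 - <<'E'
from h import *
im=dict(np.load("w1.npz"));w=cloud(im);g=im["frame"].max(-1)
d=np.linalg.norm(w[...,:2]-[.528,-.147],axis=-1)
rect(w,(d<.11)&(w[...,2]<.012)&(g<45),"mat")
q=quat(78.5)
move_l([.5411,-.1582,.16],.25,q);move_l([.5411,-.1582,.068],.12)
close();s0=state();print(s0["finger_gap"],s0["ft_force"].round(2))
move_l([.5411,-.1582,.25],.15);hold(.3);s=state();print(s["finger_gap"],s["ft_force"].round(2),s["moment"].round(3))
move_l([.545,.03,.26],.2,quat(76.3));hold(.2)
s=state();print(s["time"],s["ft_force"].round(2),s["moment"].round(3),s["ee_pos"].round(4))
im=save("wrist","w2");w=cloud(im)
d=np.linalg.norm(w[...,:2]-[.567,.143],axis=-1)
z=w[...,2];rect(w,(d<.1)&(abs(z-.092)<.004),"plate")
m=(d<.1)&(abs(z-.106)<.004);rect(w,m,"nuts")
E
```

```text
mat 8713 [ 0.5281 -0.1488] [0.1466 0.1469] 78.04 [ 0.5256 -0.1424] 0.0042
0.01767434196013856 [-0.28 -0.58 -1.06]
0.018015692542344384 [-0.01 -0.51 -6.02] [-0.03  -0.087 -0.022]
7.525 [ 0.84 -0.23 -4.28] [-0.07   0.01   0.003] [0.545  0.0291 0.2599]
plate 12240 [0.5647 0.1352] [0.1201 0.1155] 76.35 [0.5654 0.1396] 0.0922
nuts 301 [0.5665 0.1343] [0.1116 0.0798] 74.9 [0.5542 0.089 ] 0.1048
```

View pics/w2.png

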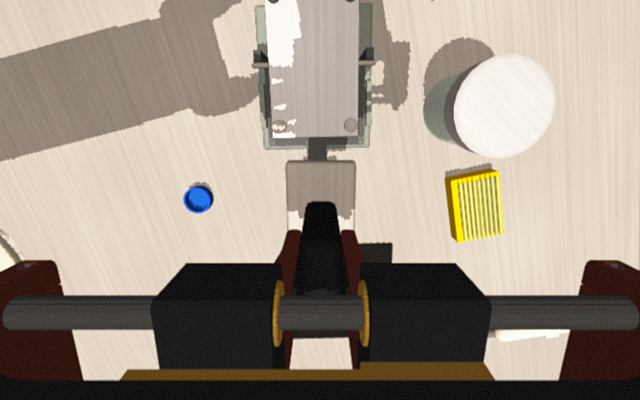

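Wrist view: the press sits at columns 258–370, with its near nuts at (280,125) and (350,125) and its far end just cut off. The held tamper's foot is at (320,190), straight in the fingers. I'll fit the plate centre and yaw, and check the held foot's tilt.

```bash
python3 - <<'E'
from h import *
im=dict(np.load("w2.npz"));w=cloud(im);z=w[...,2]
d=np.linalg.norm(w[...,:2]-[.567,.143],axis=-1)
P=w[(d<.1)&(abs(z-.092)<.003)]
for yaw in (-13.7,):
    t=np.radians(yaw);R=np.array([[np.cos(t),-np.sin(t)],[np.sin(t),np.cos(t)]])
    c=np.array([.5665,.1415]);q=(P[:,:2]-c)@R
    rows=[]
    for y0 in np.arange(-.07,.06,.008):
        s=q[abs(q[:,1]-y0)<.004]
        if len(s)>30:
            rows.append((y0,s[:,0].min(),s[:,0].max()));print(np.round(rows[-1],4))
    for x0 in (-.025,-.015,0,.015,.025):
        s=q[abs(q[:,0]-x0)<.004];print("x",x0,np.round([s[:,1].min(),s[:,1].max()],4))
    N=w[(d<.1)&(abs(z-.106)<.004)];qn=(N[:,:2]-c)@R
    for sg in(-1,1):
        s=qn[qn[:,0]*sg>0];print("nut",len(s),np.round([s.min(0),s.max(0)],4).tolist())
# held foot top plane
T=np.array([.545,.0291]);d=np.linalg.norm(w[...,:2]-T,axis=-1)
m=(d<.06)&(z>.19)&(z<.225)
F=w[m];print(len(F),F.min(0).round(4),F.max(0).round(4))
A=np.c_[F[:,:2]-T,np.ones(len(F))];print(np.linalg.lstsq(A,F[:,2],rcond=None)[0].round(4))
rect(w,m,"foot")
E
```

```text
[-0.07   -0.0404 -0.0062]
[-0.062  -0.0414  0.0419]
[-0.054  -0.0412  0.0417]
[-0.046  -0.0419  0.0415]
[-0.038  -0.0416  0.0414]
[-0.03   -0.0421  0.0411]
[-0.022  -0.0418  0.0419]
[-0.014  -0.0423  0.0417]
[-0.006  -0.0572  0.0415]
[ 0.002  -0.058   0.0573]
[ 0.01   -0.0538  0.0533]
[ 0.018  -0.0429  0.0408]
[ 0.026  -0.0425  0.0406]
[ 0.034  -0.0435  0.0404]
[ 0.042  -0.0433  0.0401]
[ 0.05   -0.0432  0.0399]
x -0.025 [-0.0666  0.0534]
x -0.015 [-0.0665  0.0533]
x 0 [-0.0656  0.0534]
x 0.015 [-0.0656  0.0533]
x 0.025 [-0.0656  0.0531]
nut 151 [[-0.0394, -0.0619], [-0.0272, 0.0497]]
nut 150 [[0.0283, -0.0602], [0.0405, -0.0483]]
3888 [0.5216 0.0164 0.1974] [0.5766 0.0729 0.2102]
[-0.0071 -0.0232  0.2083]
foot 3888 [0.5493 0.0447] [0.0479 0.0461] 76.39 [0.5507 0.0501] 0.2077
```

```bash
cat > press.py <<'E'
from h import *
x,y=.5661,.1426
move_l([x,y,.23],.22,quat(77.3)); move_l([x,y,.168],.12); hold(.4)
F0=np.mean([(hold(.03),state()["ft_force"][2])[1] for _ in range(5)]); print("base",F0)
z=.168; prev=0
while z>.118:
    st=.0015 if z>.1425 else .0006
    if prev>18: st=.0003
    z-=st; move_l([x,y,z],.02); hold(.06)
    s=state(); f=s["ft_force"][2]-F0
    print(round(s["time"],2),round(z,4),s["ee_pos"].round(4),round(f,1),s["ft_force"][:2].round(1),s["moment"].round(2),round(s["finger_gap"],4))
    prev=f
    if f>25: break
E
python3 press.py
```

```text
base -5.001813028039645
9.81 0.1665 [0.566  0.1426 0.1663] -0.9 [-0.3 -0.4] [ 0.   -0.06  0.01] 0.0177
10.12 0.165 [0.5661 0.1426 0.1649] -0.6 [ 0.6 -0. ] [-0.07 -0.09  0.  ] 0.0177
10.43 0.1635 [0.5661 0.1426 0.1634] -0.8 [-0.5 -0.4] [-0.07 -0.07  0.02] 0.0178
10.73 0.162 [0.5661 0.1426 0.1619] 0.1 [-0.4  0.9] [-0.09 -0.04  0.01] 0.0183
11.04 0.1605 [0.5661 0.1426 0.1604] 0.2 [-0.1  0.2] [-0.07 -0.03 -0.01] 0.0176
11.35 0.159 [0.5661 0.1426 0.1589] 0.2 [-0.1  0.2] [-0.05 -0.04 -0.02] 0.018
11.66 0.1575 [0.5661 0.1426 0.1574] -0.2 [ 0.5 -0.7] [-0.09 -0.04  0.02] 0.0176
11.97 0.156 [0.5661 0.1426 0.156 ] -0.7 [-0.1 -0.4] [-0.05 -0.05 -0.01] 0.0181
12.28 0.1545 [0.5661 0.1426 0.1548] 2.0 [-0.7 -0.2] [-0.1   0.08 -0.03] 0.0185
12.58 0.153 [0.5661 0.1426 0.1532] 4.6 [-0.3 -0.2] [-0.16  0.2  -0.02] 0.0179
12.89 0.1515 [0.5662 0.1426 0.1515] 3.3 [-1.3 -0.7] [-0.12  0.16  0.04] 0.0178
13.2 0.15 [0.5662 0.1426 0.1499] 4.2 [-1.5 -1.3] [-0.08  0.15  0.03] 0.0181
13.51 0.1485 [0.5661 0.1426 0.1485] 5.0 [-1.5 -0.9] [-0.1   0.19  0.  ] 0.0179
13.82 0.147 [0.5661 0.1426 0.1468] 3.3 [-1.1  0.3] [-0
[... 2572 characters left out ...]
662 0.1426 0.1264] 17.3 [-4.1 -0.5] [-0.25  0.86  0.02] 0.0177
24.3 0.1239 [0.5661 0.1426 0.1262] 19.3 [-4.5 -0.7] [-0.21  1.07 -0.01] 0.0179
24.61 0.1236 [0.5661 0.1427 0.1262] 20.5 [-4.  -0.6] [-0.22  1.13 -0.  ] 0.0177
24.92 0.1233 [0.5662 0.1426 0.1262] 20.3 [-5.3 -0.8] [-0.32  1.26 -0.01] 0.0181
25.23 0.123 [0.5662 0.1426 0.1261] 20.7 [-6.1 -0.9] [-0.26  1.32  0.02] 0.0175
25.53 0.1227 [0.5661 0.1427 0.126 ] 22.4 [-6.  -0.8] [-0.33  1.46  0.03] 0.0178
25.84 0.1224 [0.5662 0.1427 0.126 ] 23.3 [-6.3 -0.6] [-0.35  1.54  0.05] 0.0179
26.15 0.1221 [0.5662 0.1427 0.1259] 24.9 [-7.  -1.3] [-0.3   1.65 -0.01] 0.0177
26.46 0.1218 [0.5662 0.1427 0.1259] 25.8 [-6.6 -0.9] [-0.3   1.71  0.04] 0.0179
```

```bash
cat > lev.py <<'E'
from h import *
def level(im,h=None,c=(.5661,.1426),zr=(.05,.1)):
    w=cloud(im);t=np.radians(-12.7);R=np.array([[np.cos(t),-np.sin(t)],[np.sin(t),np.cos(t)]])
    q=(w[...,:2]-c)@R;z=w[...,2]
    m=(abs(q[...,0])<.038)&(abs(q[...,1])<.063)&(z>zr[0])&(z<zr[1])&((abs(q[...,0])>.027)|(abs(q[...,1])>.045))
    X=np.c_[q[m],np.ones(m.sum())];Z=z[m]
    k=np.ones(len(Z),bool)
    for _ in range(8):
        a=np.linalg.lstsq(X[k],Z[k],rcond=None)[0];r=abs(Z-X@a);k=r<max(.002,1.5*np.median(r))
    print("plate slope x,y deg, z:",np.degrees(a[:2]).round(2),a[2].round(4),k.sum(),len(Z),"at x+-",(X[k].min(0)[:2]).round(3),X[k].max(0)[:2].round(3))
E
python3 - <<'E'
from lev import *
from scipy.spatial.transform import Rotation as Ro
s=state();q=s["ee_rot"];R=Ro.from_quat(np.r_[q[1:],q[0]]).as_matrix();print("tool z",R[:,2].round(4),s["ft_force"].round(1))
for n in("side","top"):
    level(dict(np.load(n+"0.npz")),zr=(.08,.1)); level(save(n,n+"1"),zr=(.045,.08))
im=save("wrist","w3")
a=cv2.imread("pics/side1.png")[190:280,240:350];b=cv2.resize(a,None,fx=5,fy=5,interpolation=cv2.INTER_CUBIC)
cv2.imwrite("pics/c1.png",b)
E
```

```text
tool z [ 2.7e-03  6.0e-04 -1.0e+00] [-6.6 -0.9 20.8]
plate slope x,y deg, z: [0.16 0.29] 0.0919 233 312 at x+- [-0.037 -0.062] [0.037 0.063]
plate slope x,y deg, z: [0.18 0.01] 0.0622 188 274 at x+- [-0.038 -0.063] [0.038 0.063]
plate slope x,y deg, z: [2.63 0.75] 0.0918 183 301 at x+- [-0.038 -0.062] [0.038 0.063]
plate slope x,y deg, z: [-1.72 -0.44] 0.0641 55 80 at x+- [-0.038 -0.063] [0.038 0.063]
```

View pics/c1.png

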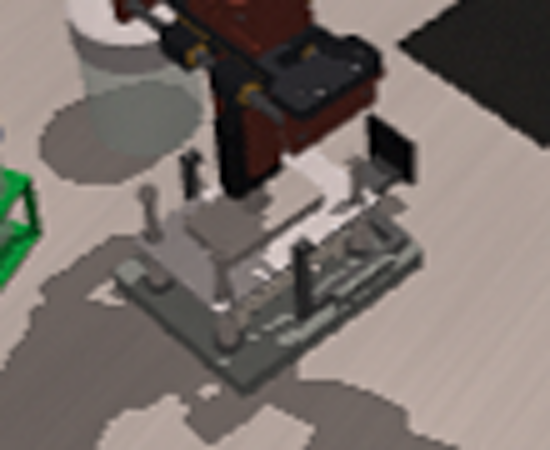

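Side crop: the plate sits level under the foot, well below the nuts. Its depth is about 29.7 mm and its slope matches the starting one. The stiff force climb to 26 N confirms it has bottomed out, so I'll lift off, check the catch and stand the tamper back.

```bash
python3 - <<'E'
from lev import *
x,y=.5661,.1426
move_l([x,y,.135],.03);move_l([x,y,.235],.15)
move_l([.545,.03,.24],.22); hold(.1);im=save("wrist","w4");level(im,zr=(.06,.1));level(save("side","side2"),zr=(.06,.1))
mx,my=.528,-.148
move_l([mx,my,.2],.25,quat(78.3));move_l([mx,my,.075],.12);hold(.3)
F0=np.mean([(hold(.03),state()["ft_force"][2])[1] for _ in range(5)]);z=.075
while z>.062:
    z-=.001;move_l([mx,my,z],.03);hold(.05);f=state()["ft_force"][2]-F0
    print(round(z,4),round(f,1),end="; ")
    if f>3:break
gripper_open();hold(.2);move_l([mx,my,.2],.2);print(state()["time"])
E
```

```text
plate slope x,y deg, z: [-0.07 -0.02] 0.0787 4740 4776 at x+- [-0.038 -0.063] [0.038 0.053]
plate slope x,y deg, z: [0.65 0.32] 0.0783 236 352 at x+- [-0.038 -0.062] [0.038 0.063]
0.074 -0.6; 0.073 0.2; 0.072 0.1; 0.071 0.7; 0.07 0.4; 0.069 0.9; 0.068 0.5; 0.067 8.9; 36.0
```

View pics/w4.png

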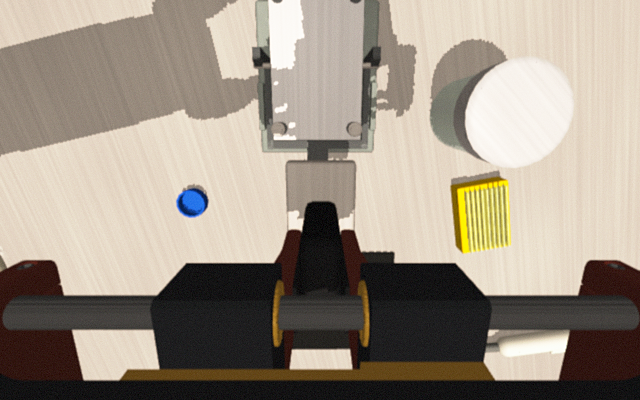

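Wrist view: the plate is held down level at z≈0.0785, 13.5 mm down, and lies between hooks at (262,57) and (373,57). The tamper is back on the mat and released. Now I'll locate the tab.

```bash
python3 - <<'E'
from h import *
t=np.radians(-12.7);R=np.array([[np.cos(t),-np.sin(t)],[np.sin(t),np.cos(t)]]);c=np.array([.5661,.1426])
for f in("side0","side2","top0","w1"):
    w=cloud(dict(np.load(f+".npz")));q=(w[...,:2]-c)@R;z=w[...,2]
    m=(abs(q[...,0])<.03)&(q[...,1]<-.075)&(q[...,1]>-.14)&(z>.03)&(z<.064)
    if m.sum():print(f,m.sum(),np.percentile(q[m],[3,50,97],axis=0).round(4).tolist(),np.percentile(z[m],[3,50,97]).round(3))
im=save("wrist","w5");w=cloud(im);z=w[...,2];g=im["frame"].max(-1)
d=np.linalg.norm(w[...,:2]-[.528,-.148],axis=-1)
rect(w,(d<.05)&(abs(z-.102)<.006),"grip");rect(w,(d<.06)&(z>.012)&(z<.022),"foot")
rect(w,(d<.11)&(z<.012)&(g<45),"mat")
E
```

```text
side0 71 [[-0.0241, -0.1201], [-0.0058, -0.1148], [0.0159, -0.1125]] [0.031 0.046 0.06 ]
side2 74 [[-0.0239, -0.1198], [-0.0054, -0.1148], [0.0162, -0.1054]] [0.031 0.046 0.059]
top0 46 [[-0.0199, -0.1205], [0.0014, -0.1063], [0.0203, -0.0769]] [0.03  0.035 0.064]
w1 473 [[-0.0197, -0.1217], [0.0009, -0.121], [0.0209, -0.1164]] [0.032 0.056 0.059]
grip 1071 [ 0.5284 -0.1477] [0.0413 0.0178] 78.88 [ 0.5288 -0.1468] 0.1014
foot 2080 [ 0.5282 -0.1479] [0.0796 0.046 ] 78.29 [ 0.5299 -0.1398] 0.016
mat 13278 [ 0.5278 -0.149 ] [0.1473 0.1472] 77.73 [ 0.5292 -0.1424] 0.0041
```

View pics/w5.png

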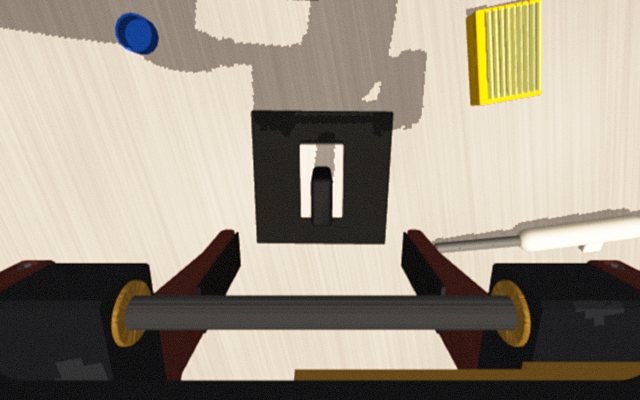

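The tamper stands upright at the mat's middle, foot centre within 1–2 mm, grip at about (320,195). The tab's outer face is at press y ≈ −0.121. Next, push it with closed fingers.

```bash
python3 - <<'E'
from lev import *
t=np.radians(-12.7);u=np.array([-np.sin(t),np.cos(t)]);c=np.array([.5661,.1426])
P=lambda y,z:[*(c+u*y),z]
move_to(P(-.155,.2),quat(77.3));close()
move_l(P(-.155,.048),.15);hold(.2)
f0=np.mean([(hold(.03),state()["ft_force"][:2]@u)[1] for _ in range(4)])
y=-.155;move_l(P(-.137,.048),.06);y=-.137
while y>-.16 and y<-.108:
    y+=.0015;move_l(P(y,.048),.03);hold(.04);s=state();f=s["ft_force"][:2]@u-f0
    print(round(y,4),round((s["ee_pos"][:2]-c)@u,4),round(f,1),end="; ")
    if f<-14:break
hold(.2);move_l(P(-.155,.048),.08);move_l(P(-.155,.2),.2)
print(state()["time"]);move_l([.545,.03,.26],.25);hold(.1)
level(save("side","side3"),zr=(.06,.1));level(save("wrist","w6"),zr=(.06,.1));print(state()["time"])
E
```

```text
-0.1355 -0.1356 0.5; -0.134 -0.134 -0.4; -0.1325 -0.1324 0.7; -0.131 -0.1312 -1.5; -0.1295 -0.1291 0.4; -0.128 -0.1282 -2.7; -0.1265 -0.1265 -3.0; -0.125 -0.125 -2.7; -0.1235 -0.1235 -2.9; -0.122 -0.122 -2.8; -0.1205 -0.1205 -3.8; -0.119 -0.1197 -6.5; -0.1175 -0.1196 -10.5; -0.116 -0.1195 -15.5; 45.7833
plate slope x,y deg, z: [0.34 0.16] 0.092 250 336 at x+- [-0.038 -0.062] [0.038 0.063]
plate slope x,y deg, z: [-0.06  0.06] 0.0922 4450 4500 at x+- [-0.038 -0.063] [0.038 0.052]
46.425
```

View pics/w6.png

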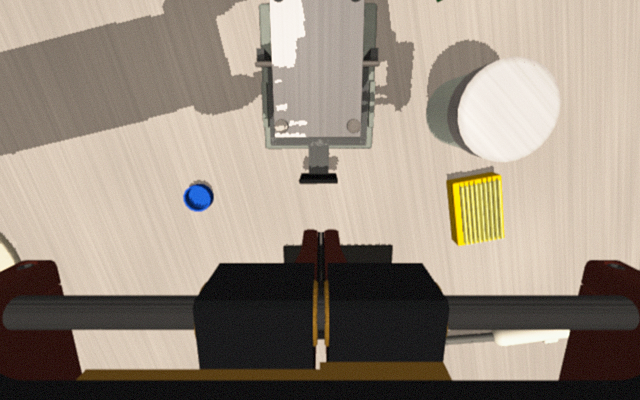

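Wrist view: the plate is up level at z = 0.092, and the tab has sprung back to (318,178). The cap, box and beaker are undisturbed and the gripper is clear of everything.

```bash
python3 -c "
from h import *
job_done()"
```

```text
the job is handed in; nothing more can be done
```

I did every step in the order asked and handed the job in at about 46 s on the robot's clock. The plungers themselves were never checked: I inferred they are home from the plate reaching its buffers.

- **Press:** I set the tamper's foot on the plate and pressed in small steps to 26 N. The plate stopped on the buffers about 29.7 mm down, and the side camera showed it level. Near the end a sideways force of about 7 N built up at the wrist.
- **Disagreeing check:** the top camera's tilt estimate disagreed, giving −1.7° while pressed. It also gave 2.6° for the plate before I touched it, so I went by the side view.
- **Catch:** after I lifted the tamper off, the plate stayed level about 13.5 mm down, held by the hooks.
- **Tamper:** it stands upright within 1–2 mm of the mat's centre.
- **Release:** I pushed the tab about 12 mm to its end stop (15 N there) and let go. It sprang back, and the plate came up level to 92 mm.
- **Other things:** the cap, slide box and beaker look unmoved in the last wrist picture. I did not compare every loose item with the starting picture.

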